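# Tip the filter carton into its tray and push it home

### The arm

A 6-joint arm with a two-finger parallel gripper is mounted at the origin on a cart in front of the work surface, level with it; the furniture and walls round the work are solid. World frame = base frame: x ahead of the robot, y to its left, z up, the work surface at z = 0. Lengths are in m, angles in rad, forces in N, time in s.
With the tool pointing down it reaches from about 0.35 to 0.775 m from the base axis. Payload 7.3 kg.
Tool frame: the origin (TCP) lies at the very end of the fingers, on their centre line; the grasp point (between the pads) lies 19 mm behind it; z points along the fingers, y is the line along which they close (so a half turn about z gives the same grasp; the last joint's range is limited). The gripper opens to 92 mm and grips with 3 to 60 N. Pads are 19 mm wide; open, the fingers measure 130 mm over their backs; the gripper's body (75 mm by 190 mm) begins 47 mm behind the grasp point.
Start: joints at [-1.271, 0.342, 1.524, -0, 1.275, -0.146], TCP at [0.226, -0.474, 0.227] pointing down, gripper open.
Joint ranges: [-2.53, 2.53], [-0.77, 2.02], [0.04, 2.7], [-1, 4.14], [0.28, 2.66], [-3.11, 3.11]. Speed limits (rad/s): [2.57, 2.57, 3.14, 3.14, 3.14, 3.14].

### API

Orientations are given as [roll, pitch, yaw] about the fixed x, y, z axes, in that order (R = Rz(yaw) Ry(pitch) Rx(roll)).
In Python, from cell import robot gives the robot as it stands. The module is installed in compiled form; this text tells all that it offers.
- The arm moves only by the tool arm_command, never from a script. Its argument "moves" is a list of rows, each a list of 3 entries, a list of its own where there are three numbers: the shift along the tool's x, y, z in m, then the turn, a rotation vector about the tool's x, y, z in rad, then the finger opening in m, from 0 to 0.0918. In form: [[[dx, dy, dz], [ax, ay, az], claw], ...]. A call has exactly 5 rows; each row is the pose to reach, as a shift and turn from the pose commanded when the call began, along the tool's axes at that moment; what a row does not reach only later rows make up. A row lasts 1/10 s, in which the tool goes at most 50 mm and 8.59 degrees, less where a joint would pass 70% of its speed; a pose out of reach is approached as far as the arm can. A call with a gripper value outside its range is refused whole. The fingers move at their own pace and stop on an object; "squeeze" is the grip in N (left out, the last holds). Time passes only in rows, so rows that repeat a pose let the fingers close, or fill a call up. It gives the time, the measured TCP pose, the force, the opening and the grip force at its end, in the units of the state.
- robot.observe(): the state, without advancing time (a new reading comes with each control period).
- robot.read_camera(name): name is "scene" or "top"; returns the picture (420x560x3 uint8, red, green, blue); there is no depth.
- robot.camera_model(name): a dict with "fx", "fy", "cx", "cy" (pixels), "R" (3x3) and "t" (3): a world point X has camera coordinates R X + t. Camera axes: x right, y down, z forward; pixel columns grow to the right and rows downward; lengths in m; the calibration is good to about 2 mm. A picture is of the moment at which its call begins. camera_model takes no time and is no camera call.
- robot.hand_in(): hands the job in; it is judged then, once.
The state is a dict: "time": time; "qpos": joint angles; "qvel": joint speeds; "joint_efforts": joint torques, N m; "tool_pos": TCP position; "tool_rot": TCP orientation; "contact_force": force on the tool from outside, world axes, zero at the start; "torque": the same for the moment, N m; "opening": finger opening in m; "grip_force": force on a finger pad.
Only numpy, scipy, OpenCV 4.12 (cv2) and the standard library are available. Lean on these libraries where they do the work, as an engineer would, in place of code of your own. Each camera call takes 0.05 s, during which the arm holds its last target. There are 200 camera calls.

### The job

The filter carton stands upright in the open end of the grey tray: push it over towards the blue end stop so that it lies flat on its back in the tray, then push the lying carton along the tray until its top end sits flush against the stop. Only push it with the fingers, never grip, lift or carry it, and leave the other things on the bench where they stand.

Things in the scene. Friction and masses are not known exactly. Their poses are not given: they have to be found in the camera images.
- carton: White cardboard filter carton, a closed solid box 66 (x) x 85 (y) x 115 (z) mm, about 0.2 kg, loose, standing upright on the tray floor at the start. Origin at the centre of its underside; z points to its top, -x is its front, +x its back. At the start its +x points to the end stop, within 0.1 rad of the tray's +x.
- carton_top (a point): Centre of the carton's top face, 115 mm from its origin along its z. Pushed at its front near the top (90 mm above its underside) with about 1 N, the carton pivots on the bottom edge of its back, hardly sliding, and falls over by itself beyond 30 degrees.
- carton_middle (a point): Middle of the carton, 57.5 mm from its origin along its z. Lying flat in the tray it is 38 mm above the bench.
- tray: Low grey metal tray fixed to the bench, 280 (x) x 124 (y) mm. Origin at the centre of its underside, on the bench; z up, x along the tray to the end stop. Floor 5 mm thick; side rails 6 mm thick and 20 mm high along both long sides, 112 mm clear between them; the end at x = -140 mm is open, the other is closed by a blue end stop plate 50 mm high.
- stop_face (a point): Centre line of the end stop's inner face: 130 mm from the tray's origin along its x, 38 mm above the bench.
- sample_jar_0: Bystander: white jar with red lid, 56 mm across, 60 mm high; origin at the centre of its underside.
- sample_jar_1: Bystander: a second white jar with red lid, 56 mm across, 60 mm high; origin at the centre of its underside.
- petri_0: Bystander: stack of petri dishes, 93 mm across, 46 mm high; origin at the centre of its underside.
- buffer: Bystander: small white bottle with blue cap, 42 mm across, 80 mm high; origin at the centre of its underside.
- timer: Bystander: white countdown timer, 34 x 62 x 40 mm; origin at the centre of its underside.
- beaker: Bystander: small clear beaker, 48 mm across, 53 mm high; origin at the centre of its underside.
Mind the look-alikes: they are no part of the job. Leave any green look-alike of the carton alone.

How it is judged:
By the outcome, as a careful person would: the job done as asked, in the order asked, and still so for the second after the job is handed in, with the robot touching nothing.
It also fails if it takes over 43 s, if anything falls off the work surface, if the arm or the gripper's body presses on something with over 40 N, if the wrist force passes 120 N, or if a joint passes its speed limit or range.

## Working session

There is one attempt and no reset: what is moved stays moved. The work goes in short steps, Python scripts to look and compute and a tool call to move; the robot and the scene stay as the last step left them, time stands still between calls to the robot, and variables do not carry over. Pictures are saved under pics/ and viewed, at most 10 in all, crops included, and the job is handed in when it is done.

Besides the shell and the picture viewer there is one more tool, called after ">>>" as a command line: name --argument value ..., lists and objects as JSON in quotes. arm_command: Moves the arm, as the interface text tells. Its arguments: {"type":"object","properties":{"moves":{"type":"array"},"squeeze":{"type":"number"}},"required":["moves"]}

```bash
mkdir -p pics; python3 - <<'E'
from cell import robot
import cv2
for n in("scene","top"):
    im=robot.read_camera(n); cv2.imwrite(f"pics/{n}0.png",im[:,:,::-1])
    m=robot.camera_model(n); print(n,m)
s=robot.observe(); print(s)
E
```

```text
scene {'fx': 468.0176841336428, 'fy': 468.0176841336428, 'cx': 284.6490523164429, 'cy': 211.2679284365687, 'R': array([[-0.58526068, -0.81080389, -0.00818474],
       [-0.47343134,  0.34989584, -0.80835367],
       [ 0.65828011, -0.46922271, -0.58864025]]), 't': array([0.30554551, 0.35217445, 1.29946238])}
top {'fx': 406.6485764324521, 'fy': 406.6485764324521, 'cx': 278.4209489036624, 'cy': 207.5063781513045, 'R': array([[ 0.00643584, -0.99981889,  0.01790997],
       [-0.98963891, -0.00893728, -0.14330022],
       [ 0.14343434, -0.01680214, -0.9895172 ]]), 't': array([-0.04442835,  0.57885052,  1.10952269])}
{'time': 0.1, 'qpos': array([-1.27096764e+00,  3.42635821e-01,  1.52491131e+00,  2.25548977e-05,
        1.27539918e+00, -1.45992020e-01]), 'qvel': array([ 0.00024848, -0.00011838, -0.00227608, -0.00212623,  0.00077352,
        0.00049778]), 'joint_efforts': array([ 1.53346547e-03, -4.32003808e+01, -2.44694442e+01,  7.18684564e-02,
        5.25806041e-02, -5.63970434e-05]), 'tool_pos': array([ 0.22630262, -0.47332536,  0.22612695]), 'tool_rot': array([-3.14025653e+00, -2.18262087e-04,  4.45813984e-01]), 'contact_force': array([ 0.30165877,  0.41803865, -0.00608935]), 'torque': array([-0.035555  , -0.03693365,  0.02240599]), 'grip_force': 0.0, 'opening': 0.09198029541032425}
```

View pics/scene0.png

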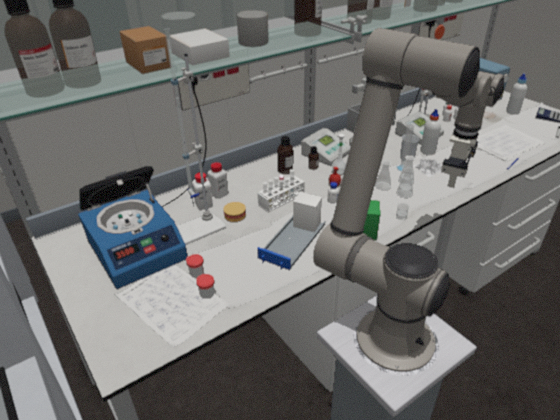

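View pics/top0.png

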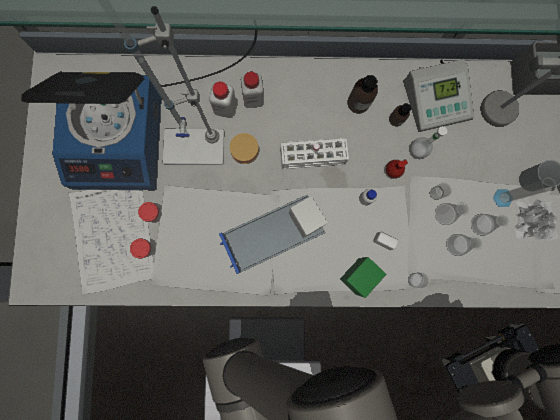

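The scene view shows the white carton at (307,210), standing in the grey tray with the blue stop at (274,256). The green look-alike is at (372,218). In the top view the carton is at (308,216), the stop at (230,252), the green box at (363,277), the timer at (386,240) and the buffer at (370,197).

Candidates for the carton, in top pixels: white box in the tray (308,216), green box (363,277), white timer (386,240). The description fits the one in the tray. Next I check it in a close crop and measure.

```bash
cat > h.py <<'E'
import numpy as np,cv2
from cell import robot
def ray(n,uv,z):
    m=robot.camera_model(n);R,t=m["R"],m["t"];c=-R.T@t
    d=R.T@np.array([(uv[0]-m["cx"])/m["fx"],(uv[1]-m["cy"])/m["fy"],1]);return c+d*(z-c[2])/d[2]
def proj(n,X):
    m=robot.camera_model(n);p=m["R"]@np.array(X)+m["t"];return np.array([m["fx"]*p[0]/p[2]+m["cx"],m["fy"]*p[1]/p[2]+m["cy"]])
def white(im,lo=165):
    hsv=cv2.cvtColor(im,cv2.COLOR_RGB2HSV);return ((hsv[...,2]>lo)&(hsv[...,1]<40)).astype(np.uint8)
E
python3 - <<'E'
from h import *
im=cv2.imread("pics/top0.png"); c=im[180:300,200:420]; cv2.imwrite("pics/c0.png",cv2.resize(c,None,fx=3.6,fy=3.6,interpolation=cv2.INTER_CUBIC))
hsv=cv2.cvtColor(im,cv2.COLOR_BGR2HSV)
b=cv2.inRange(hsv,(100,150,60),(130,255,255)); b[:, :200]=0;b[:,260:]=0;b[:215]=0;b[280:]=0
r=cv2.minAreaRect(cv2.findNonZero(b));print("blue",r,[ray("top",p,.05).round(4) for p in cv2.boxPoints(r)])
print(im[225:260:1,270].tolist()); print(im[216,270:345].tolist())
E
```

```text
blue ((227.94593811035156, 253.17567443847656), (42.5440788269043, 4.625222682952881), 66.50143432617188) [array([0.5005, 0.1294, 0.05  ]), array([0.5057, 0.1178, 0.05  ]), array([0.3988, 0.0685, 0.05  ]), array([0.3938, 0.08  , 0.05  ])]
[[120, 119, 112], [122, 120, 114], [122, 123, 116], [121, 122, 114], [123, 120, 113], [129, 124, 121], [128, 128, 122], [123, 124, 117], [128, 128, 120], [129, 128, 122], [128, 125, 119], [128, 127, 122], [128, 125, 118], [127, 125, 119], [129, 126, 119], [130, 130, 123], [127, 124, 118], [131, 132, 125], [127, 130, 123], [130, 132, 125], [132, 129, 123], [128, 130, 124], [130, 127, 121], [130, 133, 123], [131, 129, 123], [136, 134, 126], [131, 130, 124], [129, 130, 123], [131, 133, 123], [130, 130, 123], [129, 128, 121], [92, 91, 89], [105, 106, 99], [100, 100, 98], [152, 157, 158]]
[[123, 122, 115], [122, 125, 120], [118, 117, 111], [116, 115, 108], [117, 117, 110], [119, 116, 112], [121, 122, 114], [121, 122, 118], [119, 117, 109], [125, 123, 117], [121, 119, 116], [124, 122, 116], [120, 121, 114], [124, 121, 117], [124, 120, 115], [119, 121, 112
[... 290 characters left out ...]
5], [172, 176, 177], [171, 176, 180], [168, 176, 176], [170, 177, 177], [168, 173, 173], [164, 173, 171], [173, 179, 179], [171, 176, 179], [168, 172, 173], [168, 176, 177], [170, 177, 177], [164, 171, 172], [172, 176, 177], [169, 176, 176], [169, 176, 177], [166, 174, 176], [171, 180, 179], [169, 177, 177], [169, 177, 177], [170, 175, 175], [157, 163, 165], [154, 160, 161], [157, 163, 164], [154, 160, 160], [149, 155, 156], [155, 159, 160], [153, 159, 162], [154, 156, 158], [157, 163, 163], [154, 160, 161], [156, 161, 161], [152, 159, 161], [151, 157, 157], [157, 161, 162], [151, 157, 159], [153, 158, 158], [155, 158, 160], [149, 156, 157], [154, 159, 162], [153, 160, 160], [150, 161, 159]]
```

View pics/c0.png

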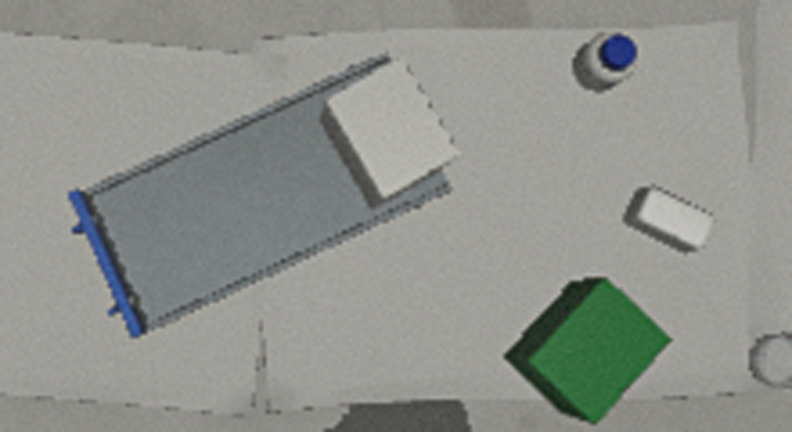

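The crop confirms the choice: the white box stands in the tray's open end. Its top corners are at crop (398,58), (325,102), (382,201) and (460,153). The rail ends are at (388,54) and (450,188), and the stop's ends are at (77,190) and (138,335).

```bash
python3 - <<'E'
from h import *
f=lambda p,z:ray("top",(p[0]/3.6+200-.36,p[1]/3.6+180-.36),z)[:2]
T=[f(p,.12) for p in[(398,58),(325,102),(382,201),(460,153)]]
for i in range(4):print(T[i].round(4),"len",np.linalg.norm(T[i]-T[i-1]).round(4),np.arctan2(*(T[i]-T[i-1])[::-1]).round(3))
im=cv2.cvtColor(cv2.imread("pics/top0.png"),cv2.COLOR_BGR2RGB)
w=white(im,168);w=cv2.morphologyEx(w,cv2.MORPH_OPEN,np.ones((3,3)));n,l,s,c=cv2.connectedComponentsWithStats(w)
k=l[216,308];m=(l==k).astype(np.uint8);print(s[k]);r=cv2.minAreaRect(cv2.findNonZero(m));B=[ray("top",p,.12)[:2] for p in cv2.boxPoints(r)]
print("rect",np.round(B,4).tolist(),np.mean(B,0),[np.linalg.norm(B[i]-B[i-1]).round(4) for i in range(4)])
a,b=f((388,54),.02),f((450,188),.02);s1,s2=f((77,190),.05),f((138,335),.05)
print("open end",a,b,np.linalg.norm(a-b),"stop",s1,s2,np.linalg.norm(s1-s2))
o=(a+b)/2;e=(s1+s2)/2;print("len",np.linalg.norm(o-e),"yaw",np.arctan2(*(e-o)[::-1]),np.arctan2(*(s2-s1)[::-1]),np.arctan2(*(b-a)[::-1]))
print("carton mean",np.mean(T,0))
E
```

```text
[ 0.6002 -0.1227] len 0.0832 0.572
[ 0.5669 -0.069 ] len 0.0632 2.125
[ 0.4946 -0.1106] len 0.0834 -2.619
[ 0.5302 -0.1678] len 0.0673 -1.015
[292 197  34  37 728]
rect [[0.5684, -0.0707], [0.6015, -0.1255], [0.5302, -0.1667], [0.4978, -0.1121]] [ 0.54944935 -0.11874556] [np.float64(0.0819), np.float64(0.064), np.float64(0.0823), np.float64(0.0635)]
open end [ 0.62089157 -0.12430139] [ 0.51299895 -0.17335149] 0.11851890143251996 stop [0.50660062 0.11933052] [0.3963076  0.07000583] 0.12082001078105366
len 0.26949552196652604 yaw 2.0136789297983886 -2.721057139668747 -2.7149037169908388
carton mean [ 0.54796173 -0.11752642]
```

```bash
cat >> h.py <<'E'
YAW=2.0; E=np.array([.4515,.0947]); D=np.array([np.cos(YAW),np.sin(YAW)]); N=np.array([-D[1],D[0]])
def tr(p): d=np.array(p)[:2]-E; return np.round([130+1e3*d@D,1e3*d@N],1)      # mm in tray frame
def wd(x,y=0): return E+D*(x-130)/1e3+N*y/1e3
def go(x,y,z,yaw):   # tray mm -> tool shift & turn
    from scipy.spatial.transform import Rotation as Ro
    s=robot.observe();R=Ro.from_euler("xyz",s["tool_rot"]);w=wd(x,y)
    T=Ro.from_euler("xyz",[np.pi,0,yaw]);print("t",round(s["time"],2),"at",tr(s["tool_pos"]),s["tool_pos"].round(4),s["tool_rot"].round(3),"shift",R.inv().apply(np.array([*w,z])-s["tool_pos"]).round(4),"turn",(R.inv()*T).as_rotvec().round(4))
E
python3 - <<'E'
from h import *
f=lambda p,z:tr(ray("top",(p[0]/3.6+200-.36,p[1]/3.6+180-.36),z))
print("carton top corners",[f(p,.12) for p in[(398,58),(325,102),(382,201),(460,153)]])
print("rails",f((388,54),.02),f((450,188),.02),"stop",f((77,190),.05),f((138,335),.05),"rail@stop",f((92,190),.02),f((150,325),.02))
print("green",[f(p,.115) for p in[(600,278),(670,340),(596,422),(528,356)]],"timer",f((675,220),.04),"buffer",f((619,52),.08))
# stop in scene view
for n in("scene0",):
    im=cv2.imread("pics/scene0.png");b=cv2.inRange(cv2.cvtColor(im,cv2.COLOR_BGR2HSV),(100,150,60),(130,255,255));b[:235]=0;b[275:]=0;b[:,:250]=0;b[:,300:]=0
    r=cv2.boxPoints(cv2.minAreaRect(cv2.findNonZero(b)));print(r.round(1).tolist(),[tr(ray("scene",p,.05)) for p in r])
c=im[180:280,240:340];cv2.imwrite("pics/c1.png",cv2.resize(c,None,fx=6,fy=6,interpolation=cv2.INTER_CUBIC))
go(-172,0,.2,2.0)
E
```

```text
carton top corners [array([-129.6,  -44.7]), array([-66.9, -36.8]), array([-74.6,  46.2]), array([-141.4,   37.7])]
rails [-139.6  -62.9] [-139.3   55.6] stop [129.5 -60.4] [130.5  60.5] rail@stop [121.  -59.3] [121.3  56.6]
green [array([-196.4,  161.7]), array([-223.2,  222.6]), array([-148.9,  252.7]), array([-124.4,  190.6])] timer [-286.6  151. ] buffer [-293.1   15.5]
[[254.89999389648438, 256.1000061035156], [258.6000061035156, 246.5], [291.8999938964844, 259.29998779296875], [288.29998779296875, 268.79998779296875]] [array([178.1, -41.4]), array([132.5, -56.3]), array([133.7,  70.1]), array([177.8,  81.5])]
t 0.1 at [-292.8  441.2] [ 0.2263 -0.4733  0.2261] [-3.14  -0.     0.446] shift [ 0.4431 -0.1134  0.0264] turn [-9.0000e-04 -1.2000e-03 -1.5542e+00]
```

View pics/c1.png

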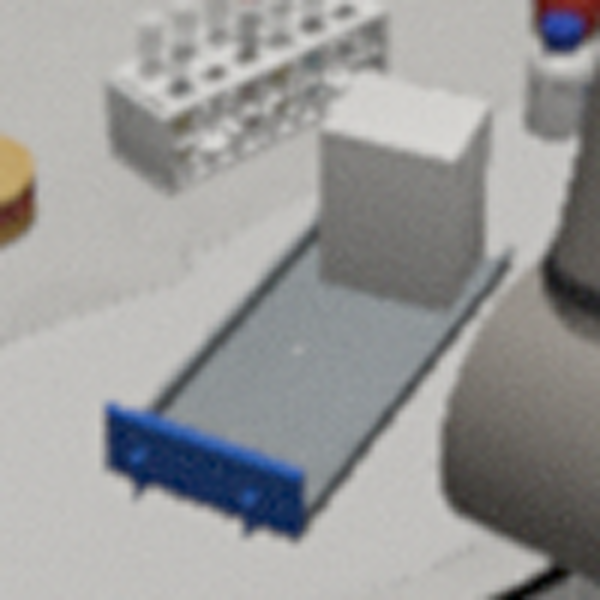

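The scene crop shows the carton upright at the open end (crop centre (405,190)) and slightly yawed. In the tray frame it is at x≈-103, y≈0, with a yaw of about +0.11 rad. Its measured sizes match the description. I'll go behind it, then square it with a low, gentle push before toppling it.

>>> arm_command --moves '[[[0.045,-0.011,0.003],[0,0,-0.14],0.06],[[0.09,-0.022,0.006],[0,0,-0.28],0.06],[[0.135,-0.034,0.009],[0,0,-0.42],0.06],[[0.18,-0.045,0.012],[0,0,-0.56],0.06],[[0.225,-0.056,0.015],[0,0,-0.7],0.06]]'

```text
time: 0.6
tool_pos: [0.4063, -0.3247, 0.2114]
tool_rot: [-3.141, -0.0, 1.151]
contact_force: [-1.4, -0.6, 0.5]
opening: 0.0607
grip_force: 0.0
```

```bash
python3 -c "
from h import *
go(-175,0,.2,2.0)"
```

```text
t 0.6 at [-232.5  215.6] [ 0.4063 -0.3247  0.2114] [-3.141 -0.     1.151] shift [0.1998 0.0994 0.0114] turn [-4.000e-04 -3.000e-04 -8.487e-01]
```

>>> arm_command --moves '[[[0.04,0.02,0.002],[0,0,-0.14],0.06],[[0.08,0.04,0.004],[0,0,-0.28],0.06],[[0.12,0.06,0.007],[0,0,-0.42],0.06],[[0.16,0.08,0.009],[0,0,-0.56],0.06],[[0.2,0.1,0.011],[0,0,-0.7],0.06]]'

```text
time: 1.1
tool_pos: [0.5799, -0.1836, 0.2002]
tool_rot: [-3.141, -0.0, 1.852]
contact_force: [0.1, -0.5, 1.2]
opening: 0.0601
grip_force: 0.0
```

>>> arm_command --moves '[[[0,0,0],[0,0,-0.14],0.06],[[0,0,0],[0,0,-0.15],0.06],[[0,0,0],[0,0,-0.15],0.06],[[0,0,0],[0,0,-0.15],0.06],[[0,0,0],[0,0,-0.15],0.06]]'

```text
time: 1.6
tool_pos: [0.5783, -0.186, 0.2009]
tool_rot: [3.142, 0.0, 1.993]
contact_force: [0.4, -0.2, -0.0]
opening: 0.0602
grip_force: 0.0
```

```bash
python3 -c "
from h import *
go(-172,0,.02,2.0)"
```

```text
t 1.6 at [-178.     1.5] [ 0.5783 -0.186   0.2009] [3.142 0.    1.993] shift [0.0061 0.0015 0.1809] turn [ 0.      0.0002 -0.0073]
```

>>> arm_command --moves '[[[0,0.0015,0.04],[0,0,-0.007],0.06],[[0,0.0015,0.08],[0,0,-0.007],0.06],[[0,0.0015,0.12],[0,0,-0.007],0.06],[[0,0.0015,0.155],[0,0,-0.007],0.06],[[0,0.0015,0.18],[0,0,-0.007],0.06]]'

```text
time: 2.1
tool_pos: [0.5788, -0.1848, 0.0185]
tool_rot: [-3.14, -0.002, 2.0]
contact_force: [0.0, -1.2, -0.1]
opening: 0.0602
grip_force: 0.0
```

>>> arm_command --moves '[[[0.006,0,0],[0,0,0],0.06],[[0.012,0,0],[0,0,0],0.06],[[0.018,0,0],[0,0,0],0.06],[[0.022,0,0],[0,0,0],0.06],[[0.025,0,0],[0,0,0],0.06]]'

```text
time: 2.6
tool_pos: [0.5705, -0.1617, 0.0224]
tool_rot: [3.14, 0.002, 2.003]
contact_force: [0.6, -0.5, 1.2]
opening: 0.0598
grip_force: 0.8
```

```bash
python3 -c "
from h import *
go(-142,0,.02,2.0)"
```

```text
t 2.6 at [-152.7   -1.5] [ 0.5705 -0.1617  0.0224] [3.140e+00 2.000e-03 2.003e+00] shift [ 0.0107 -0.0014  0.0023] turn [0.002  0.0022 0.003 ]
```

>>> arm_command --moves '[[[0.002,0,0],[0,0,0],0.06],[[0.0045,0,0],[0,0,0],0.06],[[0.007,0,0],[0,0,0],0.06],[[0.0095,0,0],[0,0,0],0.06],[[0.012,0,0],[0,0,0],0.06]]'

```text
time: 3.1
tool_pos: [0.5645, -0.1508, 0.0206]
tool_rot: [-3.141, -0.0, 2.003]
contact_force: [-0.3, -1.1, 0.8]
opening: 0.0603
grip_force: 0.5
```

```bash
python3 - <<'E'
from h import *
go(-138,0,.02,2.0)
im=robot.read_camera("top");c=im[180:300,240:420,::-1];cv2.imwrite("pics/c2.png",cv2.resize(c,None,fx=4,fy=4,interpolation=cv2.INTER_CUBIC))
E
```

```text
t 3.1 at [-140.2   -0.6] [ 0.5645 -0.1508  0.0206] [-3.141 -0.     2.003] shift [ 0.0022 -0.0006  0.0006] turn [-0.0002 -0.0002  0.0027]
```

View pics/c2.png

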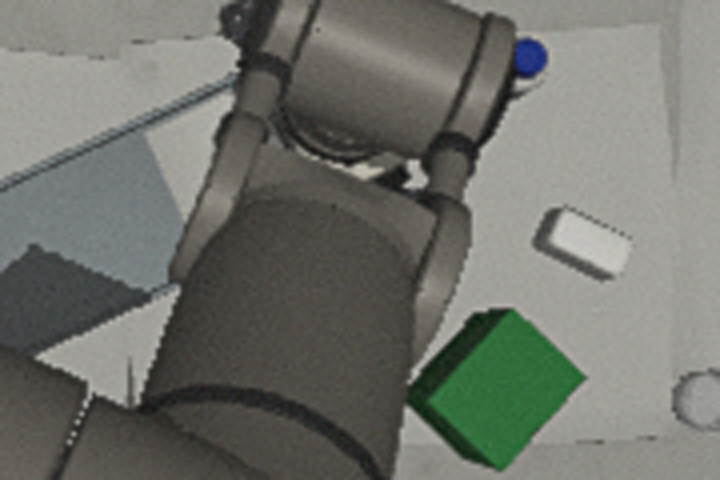

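The white carton edge now runs from (147,135) to (187,222), well ahead of the fingers. The carton may be tilted by the gripper's body, so I check it in the scene view.

```bash
python3 - <<'E'
from h import *
for z in(.071,.12,.13):print(z,[tr(ray("top",(240-.4+a/4,180-.4+b/4),z)) for a,b in[(147,135),(187,222)]])
im=robot.read_camera("scene");c=im[170:290,230:390,::-1];cv2.imwrite("pics/c3.png",cv2.resize(c,None,fx=5,fy=5,interpolation=cv2.INTER_CUBIC))
E
```

```text
0.071 [array([-31.5, -44. ]), array([-31.9,  21.9])]
0.12 [array([-28.3, -38.4]), array([-28.7,  24.6])]
0.13 [array([-27.7, -37.3]), array([-28. ,  25.1])]
```

View pics/c3.png

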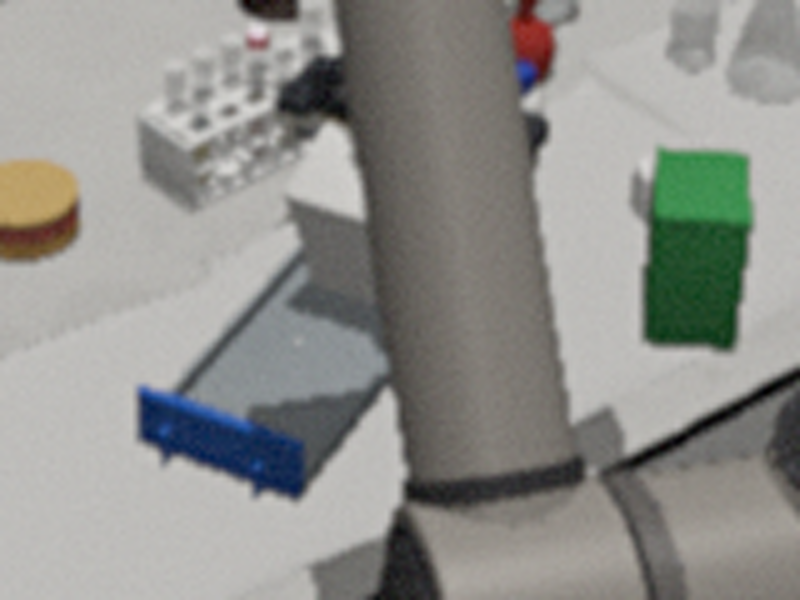

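The carton is tilted about 20°, leaning against the gripper body, which reaches 37 mm ahead of the fingers. It is now square to the tray. I'll ease back so it settles upright again, then push high with the fingertips only.

>>> arm_command --moves '[[[-0.004,0,0],[0,0,0],0.06],[[-0.008,0,0],[0,0,0],0.06],[[-0.012,0,0],[0,0,0],0.06],[[-0.016,0,0],[0,0,0],0.06],[[-0.02,0,0],[0,0,0],0.06]]'

```text
time: 3.7
tool_pos: [0.5732, -0.1697, 0.0207]
tool_rot: [3.142, 0.0, 2.003]
contact_force: [-0.5, -0.4, -0.4]
opening: 0.0599
grip_force: 0.3
```

>>> arm_command --moves '[[[-0.004,0,0],[0,0,0],0.06],[[-0.008,0,0],[0,0,0],0.06],[[-0.012,0,0],[0,0,0],0.06],[[-0.02,0,0],[0,0,0],0.06],[[-0.03,0,0],[0,0,0],0.06]]'

```text
time: 4.2
tool_pos: [0.5859, -0.1968, 0.0208]
tool_rot: [-3.141, -0.0, 2.003]
contact_force: [-0.5, -0.0, 0.8]
opening: 0.06
grip_force: 0.0
```

>>> arm_command --moves '[[[-0.01,0,-0.02],[0,0,0],0.06],[[-0.01,0,-0.05],[0,0,0],0.06],[[-0.01,0,-0.08],[0,0,0],0.06],[[-0.01,0,-0.08],[0,0,0],0.06],[[-0.01,0,-0.08],[0,0,0],0.06]]'

```text
time: 4.7
tool_pos: [0.5902, -0.2061, 0.1013]
tool_rot: [3.141, 0.001, 2.002]
contact_force: [-0.2, 0.3, -1.1]
opening: 0.0604
grip_force: 0.0
```

```bash
python3 - <<'E'
from h import *
go(-155,0,.1,2.0)
im=robot.read_camera("top");im2=robot.read_camera("scene")
a=cv2.resize(im[180:300,240:420],None,fx=3,fy=3,interpolation=cv2.INTER_CUBIC);b=cv2.resize(im2[170:290,230:350],None,fx=2,fy=3,interpolation=cv2.INTER_CUBIC)
cv2.imwrite("pics/c4.png",np.hstack([a,b])[:,:,::-1])
E
```

```text
t 4.7 at [-201.2   -0.9] [ 0.5902 -0.2061  0.1013] [3.141e+00 1.000e-03 2.002e+00] shift [ 0.0462 -0.0008  0.0012] turn [0.0009 0.0013 0.0025]
```

View pics/c4.png

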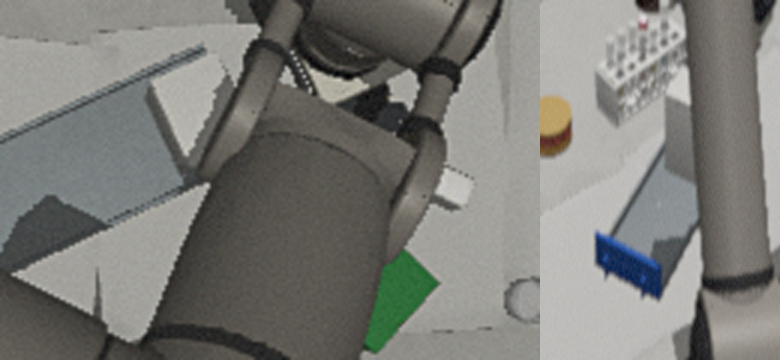

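The carton is upright again (left panel: back top edge from (150,88) to (190,172)), and the view shows it roughly square to the tray. I compute its pose.

```bash
python3 - <<'E'
from h import *
print([tr(ray("top",(240-.4+a/3,180-.4+b/3),.12)) for a,b in[(150,87),(189,170),(203,50)]])
E
```

```text
[array([-65.4, -35.6]), array([-66.2,  44.7]), array([-121.9,  -46.6])]
```

>>> arm_command --moves '[[[0.015,-0.003,0],[0,0,0],0.06],[[0.03,-0.003,0],[0,0,0],0.06],[[0.045,-0.003,0],[0,0,0],0.06],[[0.055,-0.003,0],[0,0,0],0.06],[[0.06,-0.003,0],[0,0,0],0.06]]'

```text
time: 5.3
tool_pos: [0.5615, -0.1517, 0.1]
tool_rot: [-3.141, -0.0, 2.003]
contact_force: [0.3, -1.2, 0.2]
opening: 0.0599
grip_force: 0.7
```

>>> arm_command --moves '[[[0.004,0,0],[0,0,0],0.06],[[0.008,0,0],[0,0,0],0.06],[[0.012,0,0],[0,0,0],0.06],[[0.016,0,0],[0,0,0],0.06],[[0.02,0,0],[0,0,0],0.06]]'

```text
time: 5.8
tool_pos: [0.5535, -0.1339, 0.1007]
tool_rot: [-3.142, 0.0, 2.003]
contact_force: [0.5, -1.0, 1.6]
opening: 0.0603
grip_force: 0.5
```

>>> arm_command --moves '[[[0.004,0,0],[0,0,0],0.06],[[0.008,0,0],[0,0,0],0.06],[[0.012,0,0],[0,0,0],0.06],[[0.016,0,0],[0,0,0],0.06],[[0.02,0,0],[0,0,0],0.06]]'

```text
time: 6.3
tool_pos: [0.5449, -0.1155, 0.1006]
tool_rot: [-3.141, -0.0, 2.003]
contact_force: [0.3, -0.3, 0.5]
opening: 0.06
grip_force: 0.1
```

>>> arm_command --moves '[[[0.004,0,0],[0,0,0],0.06],[[0.008,0,0],[0,0,0],0.06],[[0.012,0,0],[0,0,0],0.06],[[0.012,0,0],[0,0,0],0.06],[[0.012,0,0],[0,0,0],0.06]]'

```text
time: 6.8
tool_pos: [0.5403, -0.105, 0.1008]
tool_rot: [3.142, 0.0, 2.003]
contact_force: [0.2, 0.5, 0.2]
opening: 0.0606
grip_force: 0.0
```

```bash
python3 - <<'E'
from h import *
go(-120,0,.1,2.0)
im=robot.read_camera("top");im2=robot.read_camera("scene")
a=cv2.resize(im[180:300,220:380],None,fx=3,fy=3,interpolation=cv2.INTER_CUBIC);b=cv2.resize(im2[170:290,230:330],None,fx=3,fy=3,interpolation=cv2.INTER_CUBIC)
cv2.imwrite("pics/c5.png",np.hstack([a,b])[:,:,::-1])
E
```

```text
t 6.8 at [-88.5   2.4] [ 0.5403 -0.105   0.1008] [3.142 0.    2.003] shift [-0.0315  0.0023  0.0008] turn [0.0001 0.0002 0.003 ]
```

View pics/c5.png

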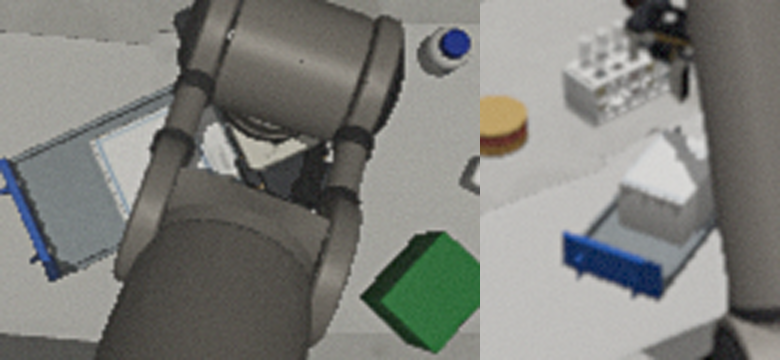

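The carton now lies flat in the tray. Its top-end edge runs from (93,142) to (128,218) in the left panel, and the scene view on the right agrees.

```bash
python3 - <<'E'
from h import *
print([tr(ray("top",(220-.4+a/3,180-.4+b/3),.071)) for a,b in[(93,142),(128,218)]])
go(-105,0,.1,2.0)
E
```

```text
[array([ 48.2, -38.5]), array([47. , 37.6])]
t 6.9 at [-88.7   2.4] [ 0.5403 -0.1051  0.1007] [3.142 0.    2.003] shift [-0.0163  0.0024  0.0007] turn [0.0001 0.0002 0.0028]
```

>>> arm_command --moves '[[[-0.012,0.003,0],[0,0,0.003],0.05],[[-0.022,0.003,0],[0,0,0.003],0.05],[[-0.022,0.003,0.025],[0,0,0.003],0.05],[[-0.022,0.003,0.05],[0,0,0.003],0.05],[[-0.022,0.003,0.07],[0,0,0.003],0.05]]'

```text
time: 7.4
tool_pos: [0.5524, -0.1248, 0.0294]
tool_rot: [-3.141, 0.0, 1.999]
contact_force: [0.1, 0.2, 0.6]
opening: 0.05
grip_force: 0.0
```

>>> arm_command --moves '[[[0.004,0,0],[0,0,0],0.05],[[0.012,0,0],[0,0,0],0.05],[[0.02,0,0],[0,0,0],0.05],[[0.028,0,0],[0,0,0],0.05],[[0.034,0,0],[0,0,0],0.05]]'

```text
time: 7.9
tool_pos: [0.5381, -0.092, 0.0316]
tool_rot: [3.141, 0.001, 2.0]
contact_force: [-0.5, 0.0, -0.4]
opening: 0.0501
grip_force: 0.0
```

>>> arm_command --moves '[[[0.006,0,0],[0,0,0],0.05],[[0.012,0,0],[0,0,0],0.05],[[0.018,0,0],[0,0,0],0.05],[[0.024,0,0],[0,0,0],0.05],[[0.03,0,0],[0,0,0],0.05]]'

```text
time: 8.4
tool_pos: [0.5254, -0.0652, 0.0308]
tool_rot: [3.141, 0.0, 2.0]
contact_force: [-0.2, -1.9, 1.8]
opening: 0.0497
grip_force: 0.9
```

>>> arm_command --moves '[[[0.006,0,0],[0,0,0],0.05],[[0.012,0,0],[0,0,0],0.05],[[0.018,0,0],[0,0,0],0.05],[[0.024,0,0],[0,0,0],0.05],[[0.03,0,0],[0,0,0],0.05]]'

```text
time: 8.9
tool_pos: [0.5128, -0.0378, 0.0307]
tool_rot: [-3.142, 0.0, 2.0]
contact_force: [1.0, -1.3, 0.9]
opening: 0.0503
grip_force: 0.8
```

```bash
python3 - <<'E'
from h import *
go(5.5,0,.03,2.0)
E
```

```text
t 8.9 at [-16.   -0.6] [ 0.5128 -0.0378  0.0307] [-3.142  0.     2.   ] shift [ 0.0215 -0.0006  0.0007] turn [-0.0001  0.     -0.0002]
```

>>> arm_command --moves '[[[0.004,0,0],[0,0,0],0.05],[[0.008,0,0],[0,0,0],0.05],[[0.011,0,0],[0,0,0],0.05],[[0.014,0,0],[0,0,0],0.05],[[0.016,0,0],[0,0,0],0.05]]'

```text
time: 9.4
tool_pos: [0.5062, -0.0235, 0.0306]
tool_rot: [-3.141, -0.0, 2.0]
contact_force: [0.5, -0.9, -0.1]
opening: 0.0496
grip_force: 0.6
```

>>> arm_command --moves '[[[0.001,0,0],[0,0,0],0.05],[[0.002,0,0],[0,0,0],0.05],[[0.003,0,0],[0,0,0],0.05],[[0.004,0,0],[0,0,0],0.05],[[0.005,0,0],[0,0,0],0.05]]'

```text
time: 9.9
tool_pos: [0.5064, -0.0208, 0.0314]
tool_rot: [3.139, 0.005, 2.001]
contact_force: [5.1, -11.5, -0.2]
opening: 0.05
grip_force: 6.3
```

The force along the tray jumped to about 12 N, so the carton is against the stop. I'll press slightly more to seat it, then back off and look.

>>> arm_command --moves '[[[0.001,0,0],[0,0,0],0.05],[[0.001,0,0],[0,0,0],0.05],[[0.001,0,0],[0,0,0],0.05],[[0,0,0],[0,0,0],0.05],[[-0.003,0,0],[0,0,0],0.05]]'

```text
time: 10.4
tool_pos: [0.5058, -0.0222, 0.0308]
tool_rot: [3.141, 0.0, 1.999]
contact_force: [-0.7, -0.2, -0.7]
opening: 0.0503
grip_force: 0.0
```

>>> arm_command --moves '[[[-0.01,0,0],[0,0,0],0.05],[[-0.03,0,0],[0,0,0],0.05],[[-0.06,0,0],[0,0,0],0.05],[[-0.08,0,-0.03],[0,0,0],0.05],[[-0.09,0,-0.07],[0,0,0],0.05]]'

```text
time: 10.9
tool_pos: [0.5421, -0.1051, 0.0995]
tool_rot: [-3.138, -0.004, 1.998]
contact_force: [0.6, -0.5, 1.0]
opening: 0.05
grip_force: 0.0
```

>>> arm_command --moves '[[[0,0,-0.04],[0,0,0],0.05],[[-0.03,0,-0.08],[0,0,0],0.05],[[-0.07,0,-0.1],[0,0,0],0.05],[[-0.1,0,-0.1],[0,0,0],0.05],[[-0.1,0,-0.1],[0,0,0],0.05]]'

```text
time: 11.4
tool_pos: [0.5854, -0.1983, 0.2008]
tool_rot: [3.141, 0.002, 1.997]
contact_force: [-0.6, 0.0, 0.4]
opening: 0.05
grip_force: 0.0
```

```bash
python3 - <<'E'
from h import *
go(-120,0,.1,2.0)
im=robot.read_camera("top");im2=robot.read_camera("scene")
a=cv2.resize(im[190:290,210:320],None,fx=4,fy=4,interpolation=cv2.INTER_CUBIC);b=cv2.resize(im2[190:290,240:330],None,fx=4,fy=4,interpolation=cv2.INTER_CUBIC)
cv2.imwrite("pics/c6.png",np.hstack([a,b])[:,:,::-1])
E
```

```text
t 11.4 at [-192.1    0.2] [ 0.5854 -0.1983  0.2008] [3.141e+00 2.000e-03 1.997e+00] shift [ 7.230e-02 -1.000e-04  1.007e-01] turn [ 0.0007  0.0017 -0.0034]
```

View pics/c6.png

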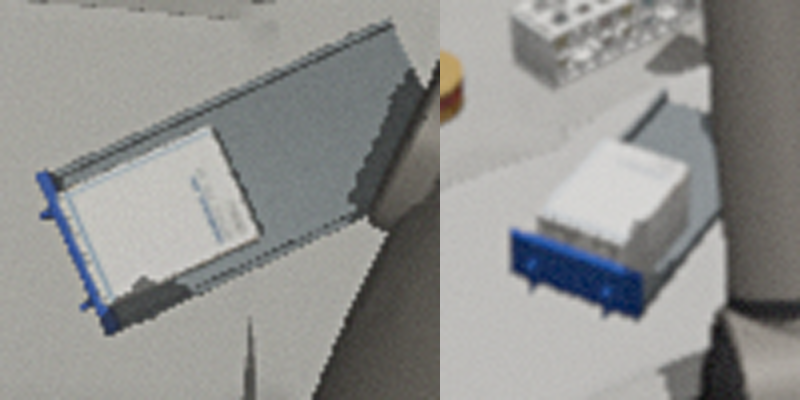

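The carton lies flat on its back with its front panel up, against the blue stop. Its bottom edge runs from (212,127) to (262,233), which should sit at tray x = 15 mm. I check that and hand in if it agrees.

```bash
python3 - <<'E'
from h import *
p=[tr(ray("top",(210-.4+a/4,190-.4+b/4),.071)) for a,b in[(212,127),(262,233)]];print(p)
if all(abs(q[0]-15)<4 for q in p) and abs(p[0][0]-p[1][0])<3: print(robot.hand_in())
E
```

```text
[array([ 12. , -39.2]), array([10.4, 41. ])]
```

Both edge points read about 3–4 mm short of 15. The fingers also stopped 3.4 mm short of the predicted contact, so my stop position is probably off by that much. I check squareness and the gap directly with fitted lines.

```bash
python3 - <<'E'
from h import *
im=robot.read_camera("top");hsv=cv2.cvtColor(im,cv2.COLOR_RGB2HSV)
b=cv2.inRange(hsv,(100,150,50),(130,255,255));b[:,:210]=0;b[:,250:]=0;b[:225]=0;b[280:]=0
B=np.array([(max(np.flatnonzero(b[r])),r) for r in range(235,270)])  # plate inner top edge
W=np.array([tr(ray("top",p,.05)) for p in B.astype(float)]);k=np.polyfit(W[:,1],W[:,0],1);print("stop inner edge x at y=0",k[1],"slope",k[0])
g=im.min(2).astype(int)
# carton bottom-end edge: walk along tray x at z=.071
out=[];top=[]
for y in range(-34,35,2):
    xs=np.arange(-10,45,.5);v=np.array([cv2.getRectSubPix(g.astype(np.float32),(1,1),tuple(map(float,proj("top",[*wd(x,y),.071]))))[0,0] for x in xs])
    out.append((y,xs[np.argmax(np.gradient(cv2.GaussianBlur(v[None],(0,0),2)[0]))]))
out=np.array(out);k2=np.polyfit(out[:,0],out[:,1],1);print("bottom edge",k2[1],"slope",k2[0],"resid",np.std(out[:,1]-np.polyval(k2,out[:,0])))
print("top end at",k2[1]+115)
E
```

```text
Traceback (most recent call last):
ValueError: max() iterable argument is empty
```

```bash
python3 - <<'E'
from h import *
im=robot.read_camera("top");hsv=cv2.cvtColor(im,cv2.COLOR_RGB2HSV)
b=cv2.inRange(hsv,(100,130,40),(130,255,255));b[:,:210]=0;b[:,245:]=0;b[:225]=0;b[280:]=0
B=np.array([(max(np.flatnonzero(b[r]))+.5,r) for r in range(238,268) if b[r].any()])
W=np.array([tr(ray("top",p,.05)) for p in B]);k=np.polyfit(W[:,1],W[:,0],1);print(len(B),"stop inner edge x at y=0",k[1],"slope",k[0])
g=im.min(2).astype(np.float32);out=[]
for y in range(-34,35,2):
    xs=np.arange(-10,45,.5);P=np.array([proj("top",[*wd(x,y),.071]) for x in xs],np.float32)
    v=cv2.remap(g,P[:,0].reshape(1,-1),P[:,1].reshape(1,-1),cv2.INTER_LINEAR)
    out.append((y,xs[np.argmax(np.gradient(cv2.GaussianBlur(v,(0,0),2)[0]))]))
out=np.array(out);k2=np.polyfit(out[:,0],out[:,1],1);print("bottom edge",k2[1],"slope",k2[0],"resid",np.std(out[:,1]-np.polyval(k2,out[:,0])),"top end",k2[1]+115)
E
```

```text
30 stop inner edge x at y=0 131.19530984803043 slope -0.004111571624821661Traceback (most recent call last):
  File "<stdin>", line 8, in <module>
  File "h.py", line 7, in proj
    m=robot.camera_model(n);p=m["R"]@np.array(X)+m["t"];return np.array([m["fx"]*p[0]/p[2]+m["cx"],m["fy"]*p[1]/p[2]+m["cy"]])
ValueError: time passes only in moves, steps and waits
```

```bash
python3 - <<'E'
from h import *
im=robot.read_camera("top");m=robot.camera_model("top");K=np.array([[m["fx"],0,m["cx"]],[0,m["fy"],m["cy"]],[0,0,1]]);rv=cv2.Rodrigues(m["R"])[0]
g=im.min(2).astype(np.float32);out=[];xs=np.arange(-10,45,.5)
for y in range(-34,35,2):
    P=cv2.projectPoints(np.array([[*wd(x,y),.071] for x in xs]),rv,m["t"],K,None)[0].astype(np.float32)
    v=cv2.remap(g,P[:,:,0].T.copy(),P[:,:,1].T.copy(),cv2.INTER_LINEAR)
    out.append((y,xs[np.argmax(np.gradient(cv2.GaussianBlur(v,(0,0),2)[0]))]))
out=np.array(out);k2=np.polyfit(out[:,0],out[:,1],1);print(k2,"resid",np.std(out[:,1]-np.polyval(k2,out[:,0])),"top end",k2[1]+115)
E
```

```text
[-6.93277311e-03  1.30428571e+01] resid 0.4140175892709031 top end 128.04285714285714
```

The carton is parallel to the stop within 0.003 rad. Its top end is at 128 mm against 130, within calibration error, and the 12 N reaction confirms contact. Handing in.

```bash
python3 -c "
from cell import robot
print(robot.hand_in())"
```

```text
the job is handed in; nothing more can be done
None
```

The carton lies flat on its back in the tray with its top end against the blue stop, and the job is handed in; while I squared it up first, the gripper's body (not the fingers) briefly tilted it about 20° before I let it settle upright and did the pushes with the fingers.

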